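# Put the parts stripped from a board away in their stock trays

## Task

Four parts taken off a scrapped board lie loose along the front of the bench, before the screen microscope: a heat sink, a terminal block, a large and a small capacitor. Put each one into the empty pink foam cut-out of the tray that already holds a part of the same kind and size, seated flat on the cut-out's floor and the same way up as it lies now. Leave the roll of amber tape where it is, and keep the arm clear of the microscope.

Things in the scene. Friction and masses are not known exactly. Their poses are not given: they have to be found in the camera images.
- heat_sink: loose silver finned aluminium heat sink, 36 mm (x) by 40 mm (y), 22 mm high; 4 mm base plate, upright fins running along x. Origin: centre of its underside; z up through the fins. Gripped across x (fin ends) or y. 45 g
- terminal_block: loose green screw terminal block, a bar 10 mm (x) by 40 mm (y), 12 mm high. Origin: centre of its underside; z up through the screws. 14 g
- large_capacitor: loose large can capacitor, dark upright cylinder, 22 mm diameter, 40 mm high, standing. Origin: centre of its underside; z up its axis. 35 g
- small_capacitor: loose small can capacitor, dark upright cylinder with bare metal top, 16 mm diameter, 25 mm high, standing. Origin: centre of its underside; z up its axis. 12 g
- tray_heat_sink: fixed shallow black tray, 66 (x) by 130 (y) by 15.3 mm high, with pink foam. Origin: centre of its underside on the bench, z up. Foam top 15 mm over the bench; two rectangular cut-outs, 5 mm deep, their floor 10 mm over the bench. The one centred at x 0, y +30 mm holds a fixed stock heat sink (22 mm high); the one at x 0, y -30 mm is empty. Cut-outs: 50 mm (x) by 52 mm (y), sides along the tray's axes
- tray_terminal: fixed shallow black tray, 66 (x) by 130 (y) by 15.3 mm high, with pink foam. Origin: centre of its underside on the bench, z up. Foam top 15 mm over the bench; two oblong cut-outs, 5 mm deep, their floor 10 mm over the bench. The one centred at x 0, y +30 mm holds a fixed stock terminal block (12 mm high); the one at x 0, y -30 mm is empty. Cut-outs: 24 mm (x) by 54 mm (y)
- tray_large_cap: fixed shallow black tray, 66 (x) by 130 (y) by 15.3 mm high, with pink foam. Origin: centre of its underside on the bench, z up. Foam top 15 mm over the bench; two round cut-outs, 5 mm deep, their floor 10 mm over the bench. The one centred at x 0, y +30 mm holds a fixed stock large capacitor (22 mm diameter, 40 mm high); the one at x 0, y -30 mm is empty. Cut-outs: 36 mm diameter.
- tray_small_cap: fixed shallow black tray, 66 (x) by 130 (y) by 15.3 mm high, with pink foam. Origin: centre of its underside on the bench, z up. Foam top 15 mm over the bench; two round cut-outs, 5 mm deep, their floor 10 mm over the bench. The one centred at x 0, y +30 mm holds a fixed stock small capacitor (16 mm diameter, 25 mm high); the one at x 0, y -30 mm is empty. Cut-outs: 30 mm diameter.
- kapton_tape: loose bystander: roll of amber tape lying flat, about 57 mm across, 12 mm high. Origin: centre of its underside
- digital_microscope: fixed desk microscope with a screen. In its own frame (origin on the bench, z up), in mm: base x -123 to 123, y -19 to 119, up to 13 high; post up to 398 high at x 83, y 34; lens column and screen above the base, the screen filling x -20 to 30, y -125 to 85, z 270 to 400. A circuit board lies on its base
Mind the look-alikes: they are no part of the job. Leave any blue look-alike of the tray_small_cap alone.

How it is judged:
At the end, for the whole second after the job is handed in: each of the four parts is released and at rest in the empty cut-out of the tray of its own kind: its centre within 9 mm of the cut-out's centre along both tray axes, its underside on the cut-out's floor (10 mm over the tray's underside, at most 2.5 mm more) and upright within 0.1 rad (x of heat_sink in the frame of tray_heat_sink between -0.009 and 0.009 m and y of heat_sink in the frame of tray_heat_sink between -0.039 and -0.021 m and z of heat_sink in the frame of tray_heat_sink between 0.008 and 0.0125 m and angle between each of heat_sink, terminal_block, large_capacitor, small_capacitor's own z axis and vertical below 0.1 rad and linear speed of each of heat_sink, terminal_block, large_capacitor, small_capacitor below 0.02 m/s and x of terminal_block in the frame of tray_terminal between -0.009 and 0.009 m and y of terminal_block in the frame of tray_terminal between -0.039 and -0.021 m and z of terminal_block in the frame of tray_terminal between 0.008 and 0.0125 m and x of large_capacitor in the frame of tray_large_cap between -0.009 and 0.009 m and y of large_capacitor in the frame of tray_large_cap between -0.039 and -0.021 m and z of large_capacitor in the frame of tray_large_cap between 0.008 and 0.0125 m and x of small_capacitor in the frame of tray_small_cap between -0.009 and 0.009 m and y of small_capacitor in the frame of tray_small_cap between -0.039 and -0.021 m and z of small_capacitor in the frame of tray_small_cap between 0.008 and 0.0125 m); the robot touches nothing.
It fails at once if the roll of amber tape is moved more than 20 mm (distance of kapton_tape from where it was at the start of the episode above 0.02 m).
It fails at once if the robot pushes against the microscope with more than 5 N (contact force between any of the arm, the fingers and digital_microscope above 5 N).
It also fails if it takes over 107 s, if anything falls off the work surface, if the arm or the gripper's body presses on something with over 40 N, if the wrist force passes 120 N, or if a joint passes its speed limit or range.

## Robot

A 7-joint arm with a two-finger parallel gripper is mounted at the origin on a cart in front of the work surface, level with it; the furniture and walls round the work are solid. World frame = base frame: x ahead of the robot, y to its left, z up, the work surface at z = 0. Lengths are in m, angles in rad, forces in N, time in s.
With the tool pointing down it reaches from about 0.425 to 0.95 m from the base axis. Payload 16.7 kg.
Tool frame: the origin (TCP) lies at the very end of the fingers, on their centre line; the grasp point (between the pads) lies 19 mm behind it; z points along the fingers, y is the line along which they close (so a half turn about z gives the same grasp; the last joint's range is limited). The gripper opens to 94 mm and grips with 3 to 60 N. Pads are 16 mm wide; open, the fingers measure 119 mm over their backs; the gripper's body (75 mm by 177 mm) begins 78 mm behind the grasp point.
Start: joints at [-1.343, 0.426, 0.074, 1.606, -0.034, 1.111, -0.067], TCP at [0.249, 0.627, 0.205] pointing down, gripper open.
Joint ranges: [-2.85, 2.85], [-0.5, 2.14], [-1.23, 1.37], [0.21, 2.46], [-1.02, 4.16], [0.16, 2.05], [-2.73, 2.73]. Speed limits (rad/s): [1.89, 1.89, 2.39, 2.39, 3.01, 3.01, 3.01].

## Interface

Orientations are given as a rotation vector (axis times angle).
In Python, from bench import robot gives the robot as it stands. The module is installed in compiled form; this text tells all that it offers.
- The arm moves only by the tool servo_tool, never from a script. Its argument "increments" is a list of rows, each a list of 2 entries, a list of its own where there are three numbers: the shift along the tool's x, y, z in units of 150 mm (1.0 is 150 mm), then the turn, a rotation vector about the tool's x, y, z in units of 8 degrees (1.0 is 8 degrees). In form: [[[dx, dy, dz], [rx, ry, rz]], ...]. A call has 1 to 12 rows; each row shifts and turns the commanded pose from where the row before left it, along the tool's axes as they then stand; what a row does not reach is not made up. A row lasts 1/10 s, in which the tool goes at most 50 mm and 8.59 degrees, less where a joint would pass 70% of its speed; a pose out of reach is approached as far as the arm can. A call with a number of a shift or a turn outside -1 to 1 is refused whole. A call with a gripper value outside its range is refused whole. "hand" is the opening, from 0 (shut) to 1 (fully open), set as the call begins (left out, the last holds). The fingers move at their own pace and stop on an object; the grip force is fixed at half the most. Time passes only in rows, so rows that do not move let the fingers close. It gives the time, the measured TCP pose, the force, the opening and the grip force at its end, in the units of the state.
- robot.state(): the state, without advancing time (a new reading comes with each control period).
- robot.grab_frame(name): name is "scene" or "side" or "wrist"; returns a dict with "frame" (384x512x3 uint8, red, green, blue), "vertical_fov" (degrees; the focal length in pixels is half the picture's height over the tangent of half this angle, whatever the lens; pixels are square), "cx", "cy" (the principal point, pixels), "origin" and "rotation" of the camera in the world; the wrist camera has in their place "T_tool_cam" (4x4, takes a point from camera to tool coordinates, whose origin is the TCP and whose axes are the flange's). Camera axes: x right, y up, looking along -z (the intrinsics and any distortion apply to the point x, -y, -z); pixel columns grow to the right and rows downward; lengths in m; the calibration is good to about 2 mm. A picture is of the moment at which its call begins: read the wrist's pose just before it. There is no depth.
- robot.finish_job(): hands the job in; it is judged then, once.
Trained networks look in a picture, given as the dict that the camera call returned (one of the last four; its "shot" number tells which), for a name from the list of things; names that differ only in an ending like _2 or _b are one class to them, and where a whole thing is asked for, a point or a joint stands for the part that bears it (a point fixed in the world has none). Each returns a list of dicts, best first, with "conf" (0 to 1); they miss things now and then, are a little off and sometimes report something else, mostly with a low value. They report only what shows in the picture. A call takes as long as a camera call. They do not tell look-alikes from the thing itself.
- robot.boxes_of(target, picture): "rect" ([centre column, centre row, width, height] in pixels, round what is visible of it).
- robot.regions_of(target, picture): "pixels" (384x512 bool, what is visible of it) and "rect" ([centre column, centre row, width, height] in pixels, round what is visible of it).
The state is a dict: "time_s": time; "joints": joint angles; "joint_velocities": joint speeds; "effort": joint torques, N m; "tool_pos": TCP position; "tcp_rot": TCP orientation; "contact_force": force on the tool from outside, world axes, zero at the start; "moment": the same for the moment, N m; "width": opening from 0.0 (shut) to 1.0 (fully open); "grasp_force": force on a finger pad.
Only numpy, scipy, OpenCV 4.12 (cv2) and the standard library are available. Lean on these libraries where they do the work, as an engineer would, in place of code of your own. Each camera call takes 0.05 s, during which the arm holds its last target. There are 200 camera calls.

## Working session

There is one attempt and no reset: what is moved stays moved. The work goes in short steps, Python scripts to look and compute and a tool call to move; the robot and the scene stay as the last step left them, time stands still between calls to the robot, and variables do not carry over. Pictures are saved under pics/ and viewed, at most 16 in all, crops included, and the job is handed in when it is done.

Besides the shell and the picture viewer there is one more tool, called as name(argument=value, ...) on one line, values as JSON. servo_tool: Moves the arm, as the interface text tells. Its arguments: {"type":"object","properties":{"increments":{"type":"array"},"hand":{"type":"number"}},"required":["increments"]}

```bash
mkdir -p pics; cat > h.py <<'E'
import numpy as np, cv2
from scipy.spatial.transform import Rotation as R
from bench import robot
NAMES=["heat_sink","terminal_block","large_capacitor","small_capacitor","tray_heat_sink","tray_terminal","tray_large_cap","tray_small_cap","kapton_tape","digital_microscope"]
def cam(p,s=None):
    if "T_tool_cam" in p:
        T=np.array(p["T_tool_cam"]); Rt=R.from_rotvec(s["tcp_rot"]).as_matrix()
        o=Rt@T[:3,3]+np.array(s["tool_pos"]); M=Rt@T[:3,:3]
    else: o=np.array(p["origin"]); M=np.array(p["rotation"])
    f=192/np.tan(np.radians(p["vertical_fov"])/2)
    return o,M,f,p["cx"],p["cy"]
def ray(c,u,v):
    o,M,f,cx,cy=c
    d=M@np.array([(u-cx)/f,-(v-cy)/f,-1.]); return o,d/np.linalg.norm(d)
def at(c,u,v,z):
    o,d=ray(c,u,v); return o+d*(z-o[2])/d[2]
def proj(c,X):
    o,M,f,cx,cy=c; q=M.T@(np.array(X)-o); return np.array([cx+f*q[0]/-q[2],cy-f*q[1]/-q[2]])
def shot(n,fn=None):
    s=robot.state(); p=robot.grab_frame(n)
    if fn: cv2.imwrite("pics/"+fn,p["frame"][...,::-1])
    return p,cam(p,s)
E
python3 - <<'E'
from h import *
for n in ("scene","side","wrist"):
    p,c=shot(n,n+"0.png"); print(n,{k:v for k,v in p.items() if k!="frame"})
    for t in NAMES:
        for b in robot.boxes_of(t,p)[:4]:
            if b["conf"]>.25: print(t,round(b["conf"],2),np.round(b["rect"]),np.round(at(c,b["rect"][0],b["rect"][1],.015)[:2],3))
a=np.hstack([cv2.imread("pics/scene0.png"),cv2.imread("pics/side0.png")])
print(robot.state())
E
```

```text
scene {'vertical_fov': 43.00906336335082, 'cx': 256.0724774888387, 'cy': 195.80284337544063, 'origin': array([-0.16592031, -0.7424848 ,  0.76687924]), 'rotation': array([ 0.90963569, -0.36920931, -0.75798223]), 'shot': 1}Traceback (most recent call last):
  File "<stdin>", line 6, in <module>
  File "h.py", line 16, in at
    o,d=ray(c,u,v); return o+d*(z-o[2])/d[2]
                                        ~^^^
IndexError: invalid index to scalar variable.
```

View pics/scene0.png

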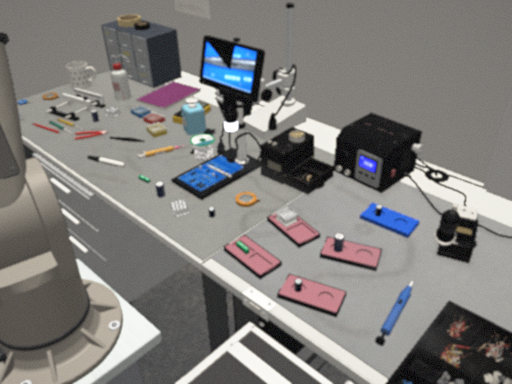

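The scene view shows the loose parts at about (144,178) terminal, (160,188) large cap, (180,207) heat sink and (211,211) small cap, with the tape at (246,199). The pink trays are at (252,256) terminal, (293,226) heat sink, (350,250) large cap and (312,293) small cap. The blue look-alike is at (389,219). `rotation` is a rotation vector, so I'll fix the helper.

```bash
sed -i 's/M=np.array(p\["rotation"\])/M=R.from_rotvec(p["rotation"]).as_matrix()/' h.py
python3 - <<'E'
from h import *
for n in ("scene","side","wrist"):
    p,c=shot(n,n+"1.png")
    print(n,p["vertical_fov"],c[0])
    if n=="wrist": print(p["T_tool_cam"])
    for t in NAMES:
        for b in robot.boxes_of(t,p)[:4]:
            if b["conf"]>.25: print(t,round(b["conf"],2),np.round(b["rect"]),np.round(at(c,b["rect"][0],b["rect"][1],.015)[:2],3))
print(robot.state())
E
```

```text
scene 43.00906336335082 [-0.16592031 -0.7424848   0.76687924]
heat_sink 0.67 [181. 207.  12.  14.] [0.428 0.111]
terminal_block 0.41 [146. 178.   6.   6.] [0.452 0.295]
small_capacitor 0.51 [213. 211.   3.   5.] [0.473 0.036]
tray_heat_sink 0.63 [294. 227.  51.  42.] [ 0.561 -0.159]
tray_terminal 0.9 [252. 257.  58.  40.] [ 0.413 -0.158]
tray_large_cap 0.78 [350. 251.  62.  36.] [ 0.582 -0.31 ]
tray_small_cap 0.61 [311. 297.  68.  42.] [ 0.409 -0.332]
tray_small_cap 0.58 [389. 221.  61.  37.] [ 0.736 -0.319]
kapton_tape 0.58 [248. 199.  18.  10.] [0.571 0.008]
digital_microscope 0.56 [249. 198.  19.  17.] [0.575 0.009]
side 43.95340626829389 [ 0.45292585 -1.13103969  0.6739639 ]
heat_sink 0.73 [200. 188.  20.   8.] [0.425 0.114]
small_capacitor 0.59 [197. 241.  29.  32.] [ 0.418 -0.159]
small_capacitor 0.53 [216. 201.   6.   6.] [0.468 0.036]
tray_heat_sink 0.71 [256. 238.  33.  34.] [ 0.563 -0.159]
tray_terminal 0.77 [199. 242.  31.  35.] [ 0.423 -0.164]
tray_large_cap 0.56 [273. 276.  57.  50.] [ 0.584 -0.308]
tray_small_cap 0.61 [348. 273.  47.  43.] [ 0.752 -0.315]
tray_small_cap
[... 514 characters left out ...]
[-1.34249287,  0.42608345,  0.07390544,  1.60601692, -0.03409953,
        1.1108024 , -0.06707307]), 'joint_velocities': array([ 3.90169959e-04,  1.55631433e-04,  4.07894888e-04,  2.25211376e-04,
       -1.88481749e-03, -1.00915776e-03, -7.27725856e-05]), 'effort': array([-1.14284714e-05, -9.35502934e+01,  3.66296075e+00, -4.54550707e+01,
       -4.90686321e-02,  1.30394395e-02,  1.72257694e-05]), 'tool_pos': array([0.2489979 , 0.62734512, 0.20547052]), 'tcp_rot': array([-5.89978046e-01, -3.08566052e+00,  7.42610567e-05]), 'contact_force': array([ 0.11801982,  0.40484095, -0.63228634]), 'moment': array([ 0.01091839, -0.01165394, -0.01517726]), 'grasp_force': 0.0, 'width': 0.9976852913143018}
```

View pics/side1.png

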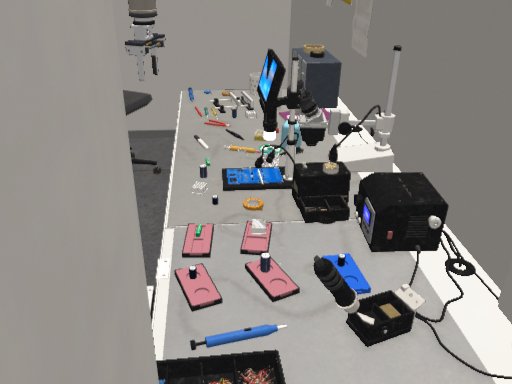

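View pics/wrist1.png

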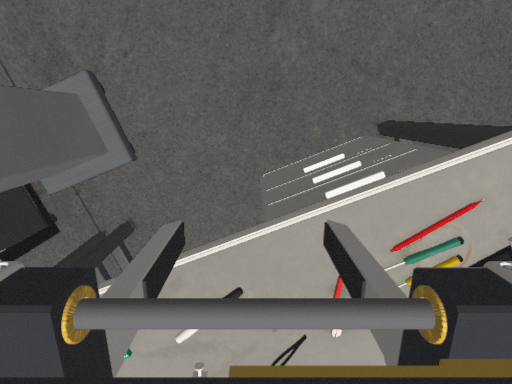

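```bash
python3 - <<'E'
from h import *
p,cs=shot("scene"); q,cd=shot("side")
big=cv2.resize(p["frame"][20:220,130:330,::-1],(600,600),interpolation=2); big2=cv2.resize(q["frame"][40:240,180:330,::-1],(450,600)); cv2.imwrite("pics/z.png",np.hstack([big,big2])[:, :]); 
cv2.imwrite("pics/z.png",cv2.resize(cv2.imread("pics/z.png"),(800,457)))
def tri(a,b):
    (o1,d1),(o2,d2)=ray(cs,*a),ray(cd,*b)
    t=np.linalg.lstsq(np.c_[d1,-d2],o2-o1,rcond=None)[0]; x,y=o1+t[0]*d1,o2+t[1]*d2
    return np.round((x+y)/2,3),round(np.linalg.norm(x-y),3)
print("lcap",tri((160,188),(203,171)),at(cs,160,194,0),at(cd,203,177,0))
print("term",tri((145,178),(207,162)))
for u,v in ((173,180),(204,195),(260,165),(230,153)): print("base scene",at(cs,u,v,.01))
for u,v in ((222,188),(290,188),(285,168),(226,168)): print("base side",at(cd,u,v,.01))
E
```

```text
lcap (array([0.435, 0.208, 0.027]), np.float64(0.002)) [0.44033226 0.22051911 0.        ] [0.43377365 0.21818882 0.        ]
term (array([0.448, 0.297, 0.016]), np.float64(0.001))
base scene [0.5000138  0.23625684 0.01      ]
base scene [0.50952435 0.11446842 0.01      ]
base scene [0.72309795 0.10647386 0.01      ]
base scene [0.71319765 0.22384523 0.01      ]
base side [0.48972796 0.12094888 0.01      ]
base side [0.69171806 0.10543719 0.01      ]
base side [0.6983555  0.24351251 0.01      ]
base side [0.50811104 0.25747994 0.01      ]
```

View pics/z.png

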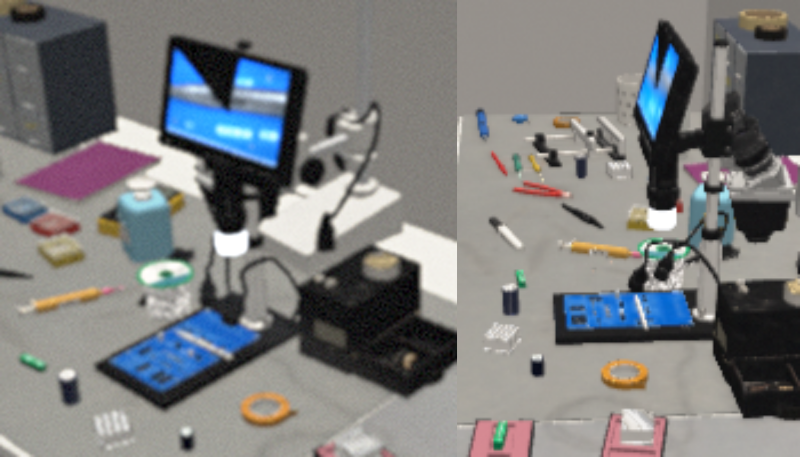

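servo_tool(increments=[[[0,0,0],[0,0,-0.9]],[[0,0,0],[0,0,-0.9]],[[0,0,0],[0,0,-0.9]],[[-0.11,-0.3,0],[0,0,0]],[[-0.11,-0.3,0],[0,0,0]],[[-0.11,-0.3,0],[0,0,0]],[[-0.11,-0.3,0],[0,0,0]],[[-0.11,-0.3,0],[0,0,0]],[[-0.11,-0.3,0],[0,0,0]],[[-0.11,-0.3,0],[0,0,0]],[[-0.11,-0.3,0],[0,0,0]],[[-0.11,-0.3,0],[0,0,0]]])

```text
time_s: 3.05
tool_pos: [0.3975, 0.2204, 0.2058]
tcp_rot: [0.001, 3.141, 0.001]
contact_force: [1.6, 0.4, 0.4]
width: 1.002
grasp_force: 0.0
```

```bash
cat >> h.py <<'E'
def pose():
    s=robot.state(); M=R.from_rotvec(s["tcp_rot"]).as_matrix()
    print("t",round(s["time_s"],2),"pos",np.round(s["tool_pos"],4),"yaw_y",round(np.degrees(np.arctan2(M[1,1],M[0,1])),2),"tilt",round(np.degrees(np.arccos(-M[2,2])),2),"w",round(s["width"],3)); return s,M
def go(X):  # tool units to target TCP
    s,M=pose(); print("units",np.round(M.T@(np.array(X)-s["tool_pos"])/.15,3))
def dets(n,fn,names,z,th=.3):
    p,c=shot(n,fn)
    for t in names:
        for b in robot.regions_of(t,p)[:3]:
            if b["conf"]<th: continue
            cn=max(cv2.findContours(b["pixels"].astype(np.uint8),0,1)[0],key=cv2.contourArea)[:,0]
            w=np.array([at(c,u,v,z)[:2] for u,v in cn],np.float32)
            r=cv2.minAreaRect(w*1000)
            print(t,round(b["conf"],2),np.round(b["rect"]),"c",np.round(np.array(r[0])/1000,4),"size",np.round(r[1]),"ang",round(r[2],1))
E
python3 - <<'E'
from h import *
pose()
dets("wrist","w2.png",NAMES,.015)
E
```

```text
t 3.05 pos [0.3975 0.2204 0.2058] yaw_y 89.95 tilt 0.05 w 1.002
heat_sink 0.59 [182. 193.  38.  33.] c [0.4233 0.1188] size [41. 41.] ang 68.5
terminal_block 0.64 [320. 208.  29.  10.] c [0.4473 0.3101] size [15. 41.] ang 3.5
large_capacitor 0.78 [249. 204.  15.  23.] c [0.4386 0.2131] size [22. 33.] ang 89.3
small_capacitor 0.53 [124. 224.  17.  14.] c [0.4678 0.0385] size [13. 25.] ang 43.2
tray_terminal 0.7 [ 21. 195.  39.  49.] c [ 0.4245 -0.1011] size [52. 68.] ang 85.1
kapton_tape 0.5 [112. 280.  17.  22.] c [0.5549 0.0074] size [12. 48.] ang 48.4
```

View pics/w2.png

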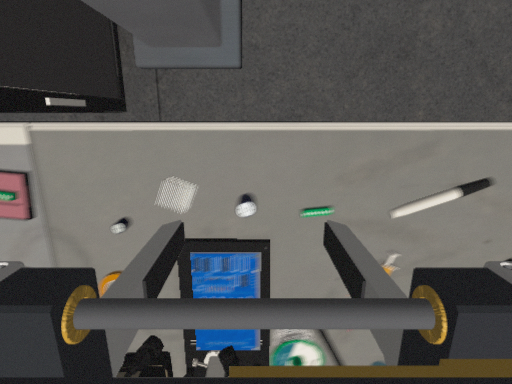

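The wrist view shows the heat sink at (177,194) rotated by about 20–25°, small cap at (120,226), large cap at (246,206) and terminal block at (317,211), with the tape at (112,283). Next I'll look at the trays.

servo_tool(increments=[[[0,-0.3,0],[0,0,0]],[[0,-0.3,0],[0,0,0]],[[0,-0.3,0],[0,0,0]],[[0,-0.3,0],[0,0,0]],[[0,-0.3,-0.05],[0,0,0]],[[0,-0.3,-0.05],[0,0,0]],[[0,-0.3,-0.05],[0,0,0]],[[-0.25,-0.2,0],[0,0,0]],[[-0.25,-0.2,0],[0,0,0]],[[-0.25,-0.2,0],[0,0,0]],[[-0.25,-0.2,0],[0,0,0]],[[0,0,0],[0,0,0]]])

```text
time_s: 4.8
tool_pos: [0.5498, -0.2156, 0.2261]
tcp_rot: [-0.002, -3.139, 0.006]
contact_force: [-1.2, 0.2, -1.2]
width: 1.002
grasp_force: 0.0
```

```bash
python3 - <<'E'
from h import *
pose()
dets("wrist","w3.png",NAMES,.015)
E
```

```text
t 4.8 pos [ 0.5498 -0.2156  0.2261] yaw_y 89.92 tilt 0.27 w 1.002
heat_sink 0.65 [503.  74.  19.  38.] c [0.4255 0.0973] size [45. 24.] ang 13.3
heat_sink 0.55 [189. 191. 107.  74.] c [ 0.5806 -0.3099] size [ 69. 136.] ang 21.3
small_capacitor 0.63 [450. 110.  23.   7.] c [0.4668 0.0402] size [30. 15.] ang 89.9
tray_heat_sink 0.84 [304. 183. 103.  61.] c [ 0.5655 -0.1493] size [131.  68.] ang 78.2
tray_terminal 0.68 [312.  71. 109.  65.] c [ 0.4213 -0.1483] size [131.  68.] ang 84.2
tray_large_cap 0.82 [189. 192. 107.  76.] c [ 0.5798 -0.3087] size [ 69. 135.] ang 21.6
tray_small_cap 0.64 [198. 284.  82.  27.] c [ 0.7287 -0.3068] size [ 48. 128.] ang 1.5
tray_small_cap 0.57 [172.  71. 107.  81.] c [ 0.4198 -0.3235] size [ 67. 131.] ang 18.0
```

View pics/w3.png

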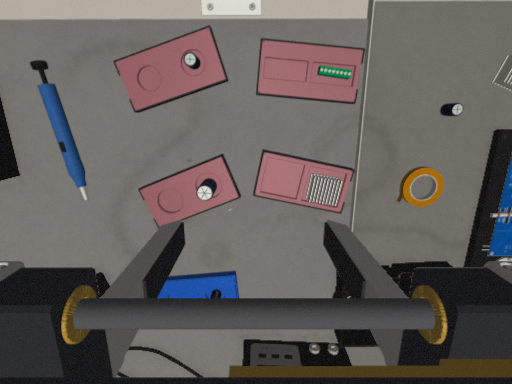

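The wrist view shows the empty cut-outs at (281,178) heat sink, (285,69) terminal, (171,200) large cap and (149,77) small cap, each left of its stock part. There are two trays for the small cap:
- **(172,71), pink foam, holding the 16 mm bare-top can:** this fits the description.
- **(198,284), blue:** this is the look-alike to leave alone.

One enlarged crop will confirm it.

```bash
python3 - <<'E'
from h import *
s=robot.state(); p=robot.grab_frame("wrist"); c=cam(p,s); im=p["frame"]
cv2.imwrite("pics/w4.png",cv2.resize(im[20:300,100:370,::-1],None,fx=2.1,fy=2.1,interpolation=2))
hsv=cv2.cvtColor(im,cv2.COLOR_RGB2HSV)
pink=(((hsv[...,0]>165)|(hsv[...,0]<8))&(hsv[...,1]>70)&(hsv[...,2]>60)).astype(np.uint8)
n,l,st,_=cv2.connectedComponentsWithStats(cv2.morphologyEx(pink,3,np.ones((3,3))))
for i in range(1,n):
    if st[i,4]<1500: continue
    cn=np.argwhere(l==i)[:,::-1]; h=cv2.convexHull(cn.astype(np.float32))[:,0]
    r=cv2.minAreaRect(np.array([at(c,u,v,.015)[:2]*1000 for u,v in h],np.float32))
    a=r[2] if r[1][0]>r[1][1] else r[2]+90
    C=np.array(r[0])/1000; d=np.array([np.cos(np.radians(a)),np.sin(np.radians(a))])
    print("tray",np.round(C,4),np.round(r[1],1),"y-dir",round(a,1),"empty",np.round(C-.03*d,4),"px",np.round(proj(c,[*(C-.03*d),.015])))
for k,u,v in (("hs",281,178),("tb",285,69),("lc",171,200),("sc",149,77)): print(k,np.round(at(c,u,v,.0125)[:2],4))
E
```

```text
tray [ 0.4196 -0.3234] [ 63.3 127.8] y-dir 108.0 empty [ 0.4289 -0.352 ] px [146.  80.]
tray [ 0.4216 -0.1473] [127.5  63.3] y-dir 84.9 empty [ 0.4189 -0.1772] px [282.  72.]
tray [ 0.5664 -0.149 ] [127.8  63.1] y-dir 78.1 empty [ 0.5602 -0.1784] px [279. 180.]
tray [ 0.5816 -0.3095] [ 63.8 128.1] y-dir 111.9 empty [ 0.5928 -0.3373] px [168. 202.]
hs [ 0.5579 -0.1748]
tb [ 0.4148 -0.1733]
lc [ 0.5904 -0.3331]
sc [ 0.4244 -0.3486]
```

View pics/w4.png

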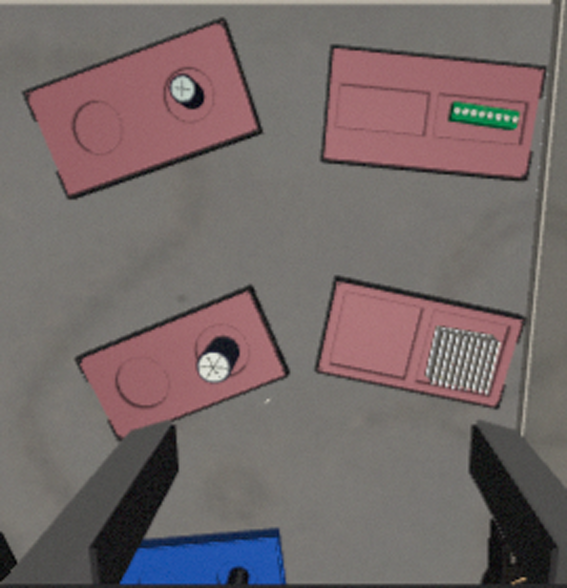

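The crop confirms it: the pink tray at upper left (crop (98,127) empty, (185,90) small stock can) is the target, and the blue one is left alone. Now I'll hover over the small cap.

servo_tool(increments=[[[0.08,0.24,0.09],[0,0,0]],[[0.08,0.24,0.09],[0,0,0]],[[0.08,0.24,0.09],[0,0,0]],[[0.08,0.24,0.09],[0,0,0]],[[0.08,0.24,0.09],[0,0,0]],[[0.08,0.24,0.09],[0,0,0]],[[0.08,0.24,0.09],[0,0,0]],[[0,0,0],[0,0,0]],[[0,0,0],[0,0,0]]], hand=0.6)

```text
time_s: 6.3
tool_pos: [0.4628, 0.0398, 0.1335]
tcp_rot: [0.002, -3.142, -0.0]
contact_force: [-0.1, -0.0, -0.7]
width: 0.601
grasp_force: 0.0
```

```bash
python3 - <<'E'
from h import *
pose()
dets("wrist","w5.png",["small_capacitor"],.025)
dets("wrist",None,["small_capacitor"],.0)
dets("wrist",None,["kapton_tape","heat_sink"],.012)
E
```

```text
t 6.3 pos [0.4628 0.0398 0.1335] yaw_y 90.06 tilt 0.01 w 0.601
small_capacitor 0.55 [256. 193.  15.  16.] c [0.4654 0.0401] size [18. 15.] ang 0.1
small_capacitor 0.77 [256. 191.  15.  19.] c [0.4714 0.0401] size [16. 21.] ang 89.9
heat_sink 0.56 [332. 151.  54.  48.] c [0.4244 0.1188] size [45. 37.] ang 68.2
```

View pics/w5.png

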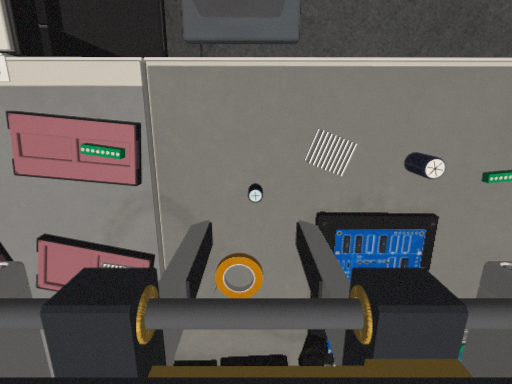

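servo_tool(increments=[[[-0.03,0,0.2],[0,0,0]],[[0,0,0.2],[0,0,0]],[[0,0,0.2],[0,0,0]],[[0,0,0.2],[0,0,0]],[[0,0,0.035],[0,0,0]],[[0,0,0],[0,0,0]],[[0,0,0],[0,0,0]]], hand=0.4)

```text
time_s: 7.35
tool_pos: [0.4682, 0.039, 0.0093]
tcp_rot: [0.002, 3.141, 0.0]
contact_force: [0.5, 0.2, -0.2]
width: 0.401
grasp_force: 0.0
```

servo_tool(increments=[[[0,0,0],[0,0,0]],[[0,0,0],[0,0,0]],[[0,0,0],[0,0,0]],[[0,0,0],[0,0,0]],[[0,0,0],[0,0,0]],[[0,0,0],[0,0,0]],[[0,0,-0.2],[0,0,0]],[[0,0,-0.3],[0,0,0]],[[0,0,-0.3],[0,0,0]],[[0,0,0],[0,0,0]]], hand=0)

```text
time_s: 8.35
tool_pos: [0.4701, 0.0396, 0.1329]
tcp_rot: [0.002, 3.135, 0.005]
contact_force: [0.2, 1.1, -1.9]
width: 0.158
grasp_force: 30.0
```

```bash
python3 - <<'E'
from h import *
go([.4289,-.352,.13])
E
```

```text
t 8.35 pos [0.4701 0.0396 0.1329] yaw_y 89.93 tilt 0.42 w 0.158
units [ 0.272 -2.611  0.009]
```

servo_tool(increments=[[[0.03,-0.29,0],[0,0,0]],[[0.03,-0.29,0],[0,0,0]],[[0.03,-0.29,0],[0,0,0]],[[0.03,-0.29,0],[0,0,0]],[[0.03,-0.29,0],[0,0,0]],[[0.03,-0.29,0],[0,0,0]],[[0.03,-0.29,0],[0,0,0]],[[0.03,-0.29,0],[0,0,0]],[[0.03,-0.29,0],[0,0,0]],[[0,0,0],[0,0,0]],[[0,0,0],[0,0,0]]])

```text
time_s: 9.45
tool_pos: [0.4258, -0.353, 0.1277]
tcp_rot: [-0.005, -3.141, -0.0]
contact_force: [-0.1, 0.0, -0.1]
width: 0.163
grasp_force: 30.0
```

```bash
python3 - <<'E'
from h import *
go([.4289,-.352,.0205])
p,c=shot("wrist","w6.png")
dets("wrist",None,["small_capacitor","tray_small_cap"],.015)
E
```

```text
t 9.45 pos [ 0.4258 -0.353   0.1277] yaw_y 89.81 tilt 0.06 w 0.163
units [-0.022  0.007  0.715]
small_capacitor 0.89 [255. 235.  24.  29.] c [ 0.4791 -0.3531] size [24. 41.] ang 89.9
tray_small_cap 0.56 [282. 175. 134.  85.] c [ 0.419  -0.3234] size [ 69. 131.] ang 18.4
```

View pics/w6.png

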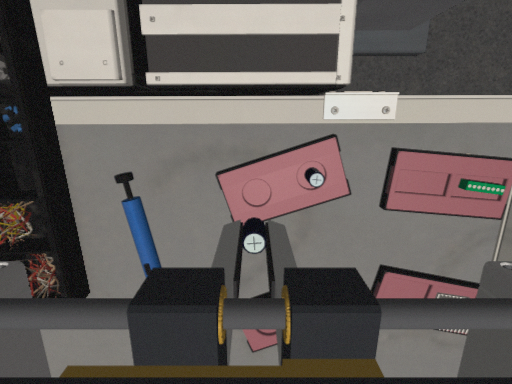

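The cap is held at (254,235), upright, above the empty pink cut-out at (257,191). Lowering now.

servo_tool(increments=[[[-0.02,0,0.2],[0,0,0]],[[0,0,0.2],[0,0,0]],[[0,0,0.2],[0,0,0]],[[0,0,0.11],[0,0,0]],[[0,0,0],[0,0,0]],[[0,0,0],[0,0,0]]])

```text
time_s: 10.25
tool_pos: [0.43, -0.3523, 0.0225]
tcp_rot: [0.001, 3.141, -0.0]
contact_force: [0.4, 0.1, 0.5]
width: 0.159
grasp_force: 30.0
```

servo_tool(increments=[[[0,0,0.015],[0,0,0]],[[0,0,0],[0,0,0]],[[0,0,0],[0,0,0]]])

```text
time_s: 10.55
tool_pos: [0.4301, -0.3524, 0.0202]
tcp_rot: [0.001, 3.141, -0.001]
contact_force: [1.0, -0.0, -0.5]
width: 0.157
grasp_force: 30.0
```

servo_tool(increments=[[[0,0,0],[0,0,0]],[[0,0,0],[0,0,0]],[[0,0,0],[0,0,0]],[[0,0,0],[0,0,0]],[[0,0,-0.1],[0,0,0]],[[0,0,-0.2],[0,0,0]],[[0,0,-0.2],[0,0,0]],[[0,0,-0.3],[0,0,0]],[[0,0,0],[0,0,0]]], hand=0.35)

```text
time_s: 11.45
tool_pos: [0.4313, -0.3544, 0.1451]
tcp_rot: [0.003, 3.135, -0.005]
contact_force: [-0.7, -0.9, -0.7]
width: 0.348
grasp_force: 0.0
```

```bash
python3 - <<'E'
from h import *
dets("wrist","w7.png",["small_capacitor"],.0225)
go([.435,.2155,.14])
E
```

```text
small_capacitor 0.69 [256. 186.  13.  21.] c [ 0.4312 -0.3532] size [13. 20.] ang 89.7
t 11.55 pos [ 0.4302 -0.3525  0.1412] yaw_y 89.96 tilt 0.15 w 0.355
units [-0.029  3.787  0.005]
```

servo_tool(increments=[[[-0.01,0.315,0],[0,0,0]],[[0,0.315,0],[0,0,0]],[[0,0.315,0],[0,0,0]],[[0,0.315,0],[0,0,0]],[[0,0.315,0],[0,0,0]],[[0,0.315,0],[0,0,0]],[[0,0.315,0],[0,0,0]],[[0,0.315,0],[0,0,0]],[[0,0.315,0],[0,0,0]],[[0,0.315,0],[0,0,0]],[[0,0.315,0],[0,0,0]],[[0,0.3,0],[0,0,0]]], hand=0.6)

```text
time_s: 12.75
tool_pos: [0.4307, 0.2142, 0.139]
tcp_rot: [-0.001, -3.141, 0.001]
contact_force: [0.7, -0.5, -0.4]
width: 0.6
grasp_force: 0.0
```

```bash
python3 - <<'E'
from h import *
robot.grab_frame("wrist");pose()
p,c=shot("wrist","w8.png")
b=robot.regions_of("large_capacitor",p)[0]; print(b["conf"],b["rect"])
rr,cc=np.nonzero(b["pixels"]); u=b["rect"][0]
print("far top",at(c,cc[rr==rr.max()].mean(),rr.max(),.04),"near bottom",at(c,u,rr.min(),0),rr.min(),rr.max())
m=b["pixels"]&(p["frame"].min(2)>110); r,q=np.nonzero(m); print("top centre",q.mean(),r.mean(),at(c,q.mean(),r.mean(),.04))
dets("wrist",None,["terminal_block"],.012)
dets("wrist",None,["heat_sink"],.022)
E
```

```text
t 12.8 pos [0.4304 0.2214 0.139 ] yaw_y 90.31 tilt 0.06 w 0.599
0.94 [249.1, 195.6, 21.0, 25.5]
far top [0.44574677 0.21264218 0.04      ] near bottom [0.42768802 0.21519853 0.        ] 181 207
top centre 246.25274725274724 198.26373626373626 [0.4363809  0.21291411 0.04      ]
terminal_block 0.72 [338. 200.  34.   6.] c [0.4487 0.3091] size [11. 38.] ang 5.3
heat_sink 0.91 [172. 181.  50.  44.] c [0.422  0.1211] size [42. 40.] ang 69.0
```

View pics/w8.png

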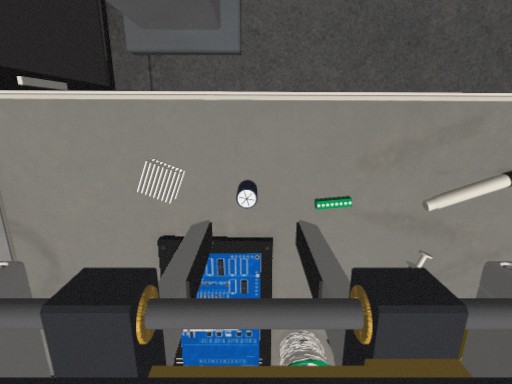

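servo_tool(increments=[[[-0.04,-0.05,0.2],[0,0,0]],[[0,0,0.2],[0,0,0]],[[0,0,0.2],[0,0,0]],[[0,0,0.2],[0,0,0]],[[0,0,0.03],[0,0,0]],[[0,0,0],[0,0,0]],[[0,0,0],[0,0,0]]], hand=0.5)

```text
time_s: 13.8
tool_pos: [0.4383, 0.2048, 0.0162]
tcp_rot: [0.003, 3.141, 0.001]
contact_force: [-0.3, -0.4, 0.4]
width: 0.499
grasp_force: 0.0
```

servo_tool(increments=[[[0,0,0],[0,0,0]],[[0,0,0],[0,0,0]],[[0,0,0],[0,0,0]],[[0,0,0],[0,0,0]],[[0,0,0],[0,0,0]],[[0,0,0],[0,0,0]],[[0,0,-0.2],[0,0,0]],[[0,0,-0.3],[0,0,0]],[[0,0,-0.3],[0,0,0]],[[0,0,-0.2],[0,0,0]],[[0,0,0],[0,0,0]]], hand=0)

```text
time_s: 14.9
tool_pos: [0.4393, 0.206, 0.1686]
tcp_rot: [0.001, 3.137, 0.007]
contact_force: [-0.1, -0.4, -0.6]
width: 0.228
grasp_force: 30.0
```

```bash
python3 - <<'E'
from h import *
robot.grab_frame("wrist")
go([.437,-.1,.16]);go([.5928,-.3373,.16])
E
```

```text
t 14.95 pos [0.4383 0.2057 0.1665] yaw_y 89.98 tilt 0.21 w 0.23
units [ 0.008 -2.038  0.038]
t 14.95 pos [0.4383 0.2057 0.1665] yaw_y 89.98 tilt 0.21 w 0.23
units [-1.031 -3.62   0.036]
```

servo_tool(increments=[[[0,-0.29,0],[0,0,0]],[[0,-0.29,0],[0,0,0]],[[0,-0.29,0],[0,0,0]],[[0,-0.29,0],[0,0,0]],[[0,-0.29,0],[0,0,0]],[[0,-0.29,0],[0,0,0]],[[0,-0.29,0],[0,0,0]]])

```text
time_s: 15.65
tool_pos: [0.4363, -0.1012, 0.164]
tcp_rot: [-0.001, -3.14, 0.0]
contact_force: [0.5, 0.0, -0.4]
width: 0.224
grasp_force: 30.0
```

servo_tool(increments=[[[-0.17,-0.26,0],[0,0,0]],[[-0.17,-0.26,0],[0,0,0]],[[-0.17,-0.26,0],[0,0,0]],[[-0.17,-0.26,0],[0,0,0]],[[-0.17,-0.26,0],[0,0,0]],[[-0.17,-0.26,0],[0,0,0]],[[0,0,0],[0,0,0]],[[0,0,0],[0,0,0]]])

```text
time_s: 16.45
tool_pos: [0.589, -0.3347, 0.1626]
tcp_rot: [-0.005, -3.138, 0.0]
contact_force: [-0.5, 0.2, -1.2]
width: 0.227
grasp_force: 30.0
```

```bash
python3 - <<'E'
from h import *
p,c=shot("wrist","w9.png")
go([.5928,-.3373,.027])
dets("wrist",None,["large_capacitor"],.13)
dets("wrist",None,["tray_large_cap"],.015)
E
```

```text
t 16.5 pos [ 0.5891 -0.3334  0.1632] yaw_y 89.9 tilt 0.16 w 0.226
units [-0.027 -0.026  0.908]
large_capacitor 0.84 [254. 236.  36.  50.] c [ 0.6068 -0.3342] size [28. 45.] ang 89.9
tray_large_cap 0.88 [272. 172. 126.  91.] c [ 0.5806 -0.3104] size [ 68. 131.] ang 22.1
```

View pics/w9.png

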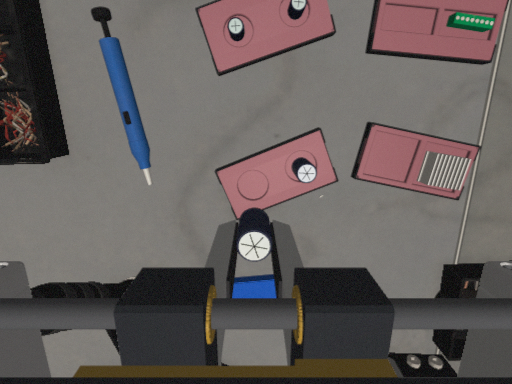

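The large cap is held upright at (254,245), with its cut-out at (252,184). The small cap already sits in its cut-out at (236,28).

servo_tool(increments=[[[-0.025,-0.025,0.2],[0,0,0]],[[0,0,0.2],[0,0,0]],[[0,0,0.2],[0,0,0]],[[0,0,0.2],[0,0,0]],[[0,0,0.09],[0,0,0]],[[0,0,0],[0,0,0]],[[0,0,0],[0,0,0]],[[0,0,0],[0,0,0]]])

```text
time_s: 17.5
tool_pos: [0.5947, -0.3379, 0.0332]
tcp_rot: [0.001, 3.14, -0.001]
contact_force: [0.2, -0.1, -0.8]
width: 0.227
grasp_force: 30.0
```

servo_tool(increments=[[[0.01,0,0.04],[0,0,0]],[[0,0,0],[0,0,0]],[[0,0,0],[0,0,0]]])

```text
time_s: 17.8
tool_pos: [0.5924, -0.3374, 0.0256]
tcp_rot: [0.001, 3.142, 0.0]
contact_force: [-0.0, -0.1, 0.4]
width: 0.229
grasp_force: 30.0
```

servo_tool(increments=[[[0,0,0],[0,0,0]],[[0,0,0],[0,0,0]],[[0,0,0],[0,0,0]],[[0,0,0],[0,0,0]],[[0,0,-0.1],[0,0,0]],[[0,0,-0.2],[0,0,0]],[[0,0,-0.2],[0,0,0]],[[0,0,-0.3],[0,0,0]],[[0,0,-0.1],[0,0,0]],[[0,0,0],[0,0,0]],[[0,0,0],[0,0,0]]], hand=0.4)

```text
time_s: 18.9
tool_pos: [0.5924, -0.3371, 0.1606]
tcp_rot: [0.001, 3.141, 0.0]
contact_force: [-0.2, -0.0, -1.0]
width: 0.403
grasp_force: 0.0
```

```bash
python3 - <<'E'
from h import *
p,c=shot("wrist","w10.png")
dets("wrist",None,["large_capacitor"],.03)
go([.437,-.1,.16]);go([.424,.1195,.15])
E
```

```text
large_capacitor 0.96 [253. 185.  22.  26.] c [ 0.5906 -0.3387] size [22. 30.] ang 90.0
t 19.05 pos [ 0.5919 -0.337   0.1593] yaw_y 89.95 tilt 0.11 w 0.401
units [ 1.034  1.579 -0.002]
t 19.05 pos [ 0.5919 -0.337   0.1593] yaw_y 89.95 tilt 0.11 w 0.401
units [1.122 3.042 0.066]
```

servo_tool(increments=[[[0.17,0.263,0],[0,0,0]],[[0.17,0.263,0],[0,0,0]],[[0.17,0.263,0],[0,0,0]],[[0.17,0.263,0],[0,0,0]],[[0.17,0.263,0],[0,0,0]],[[0.17,0.263,0],[0,0,0]],[[0.02,0.29,0],[0,0,0]],[[0.02,0.29,0],[0,0,0]],[[0.02,0.29,0],[0,0,0]],[[0.02,0.29,0],[0,0,0]],[[0.02,0.29,0],[0,0,0]],[[0,0,0],[0,0,0]]], hand=0.7)

```text
time_s: 20.25
tool_pos: [0.424, 0.1217, 0.16]
tcp_rot: [0.009, -3.141, 0.001]
contact_force: [0.4, -1.8, -0.4]
width: 0.706
grasp_force: 0.0
```

servo_tool(increments=[[[0,0,0],[0,0,0.9]],[[0,0,0],[0,0,0.9]],[[0,0,0],[0,0,0.82]],[[0,0,0],[0,0,0]],[[0,0,0],[0,0,0]],[[0,0,0],[0,0,0]]])

```text
time_s: 20.85
tool_pos: [0.4247, 0.1167, 0.1603]
tcp_rot: [-0.569, -3.089, 0.001]
contact_force: [0.1, 0.4, 0.3]
width: 0.704
grasp_force: 0.0
```

```bash
python3 - <<'E'
from h import *
p,c=shot("wrist","w11.png")
go([.4235,.12,.008])
dets("wrist",None,["heat_sink"],.022)
dets("wrist",None,["heat_sink"],.004)
E
```

```text
t 20.9 pos [0.4247 0.1167 0.1604] yaw_y 69.1 tilt 0.02 w 0.701
units [0.015 0.018 1.016]
heat_sink 0.73 [257. 180.  34.  33.] c [0.4216 0.1198] size [39. 39.] ang 69.1
heat_sink 0.67 [258. 179.  36.  32.] c [0.4256 0.1184] size [41. 38.] ang 69.1
```

View pics/w11.png

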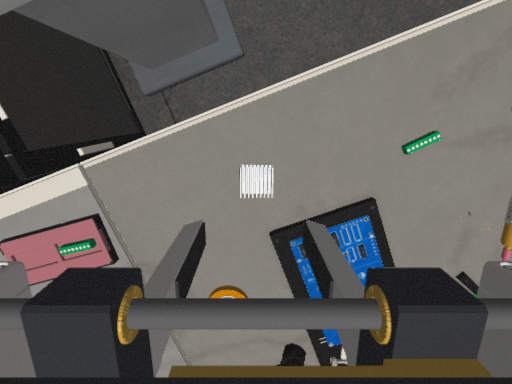

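The heat sink sits square between the fingers at (257,181).

servo_tool(increments=[[[0.015,0.015,0.2],[0,0,0]],[[0,0,0.2],[0,0,0]],[[0,0,0.2],[0,0,0]],[[0,0,0.2],[0,0,0]],[[0,0,0.2],[0,0,0]],[[0,0,0.02],[0,0,0]],[[0,0,0],[0,0,0]],[[0,0,0],[0,0,0]]], hand=0.6)

```text
time_s: 21.9
tool_pos: [0.4242, 0.12, 0.0086]
tcp_rot: [0.573, 3.088, 0.001]
contact_force: [0.3, 1.2, 0.3]
width: 0.601
grasp_force: 0.0
```

servo_tool(increments=[[[0,0,0],[0,0,0]],[[0,0,0],[0,0,0]],[[0,0,0],[0,0,0]],[[0,0,0],[0,0,0]],[[0,0,0],[0,0,0]],[[0,0,-0.2],[0,0,0]],[[0,0,-0.3],[0,0,0]],[[0,0,-0.3],[0,0,0]],[[0,0,-0.1],[0,0,-0.55]],[[0,0,0],[0,0,-0.55]],[[0,0,0],[0,0,0]],[[0,0,0],[0,0,0]]], hand=0)

```text
time_s: 23.1
tool_pos: [0.4233, 0.1197, 0.1424]
tcp_rot: [-0.338, -3.123, -0.0]
contact_force: [-0.2, 0.5, -0.9]
width: 0.406
grasp_force: 30.0
```

```bash
python3 - <<'E'
from h import *
go([.43,-.07,.14]);go([.5600,-.180,.14])
E
```

```text
t 23.1 pos [0.4233 0.1197 0.1424] yaw_y 77.66 tilt 0.02 w 0.406
units [-0.314 -1.226  0.016]
t 23.1 pos [0.4233 0.1197 0.1424] yaw_y 77.66 tilt 0.02 w 0.406
units [-1.318 -1.757  0.015]
```

servo_tool(increments=[[[-0.06,-0.245,0],[0,0,0]],[[-0.06,-0.245,0],[0,0,0]],[[-0.06,-0.245,0],[0,0,0]],[[-0.06,-0.245,0],[0,0,0]],[[-0.06,-0.245,0],[0,0,0]],[[-0.2,-0.106,0],[0,0,0]],[[-0.2,-0.106,0],[0,0,0]],[[-0.2,-0.106,0],[0,0,0]],[[-0.2,-0.106,0],[0,0,0]],[[-0.2,-0.106,0],[0,0,0]],[[0,0,0],[0,0,0]],[[0,0,0],[0,0,0]]])

```text
time_s: 24.3
tool_pos: [0.5577, -0.1796, 0.1414]
tcp_rot: [-0.339, -3.121, 0.002]
contact_force: [0.4, 0.3, 0.0]
width: 0.403
grasp_force: 30.0
```

```bash
python3 - <<'E'
from h import *
p,c=shot("wrist","w12.png")
go([.5600,-.180,.0193])
dets("wrist",None,["tray_heat_sink"],.015)
E
```

```text
t 24.35 pos [ 0.5575 -0.1789  0.1416] yaw_y 77.67 tilt 0.12 w 0.4
units [-0.02  -0.003  0.815]
tray_heat_sink 0.73 [282. 186. 117.  63.] c [ 0.5649 -0.1492] size [130.  68.] ang 77.7
```

View pics/w12.png

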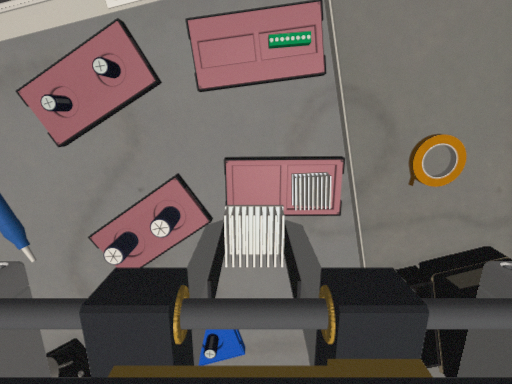

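The heat sink is held square at (254,237), aligned with its cut-out at (255,185). Both capacitors stand in their cut-outs at (50,103) and (117,254).

servo_tool(increments=[[[-0.015,0,0.2],[0,0,0]],[[0,0,0.2],[0,0,0]],[[0,0,0.2],[0,0,0]],[[0,0,0.2],[0,0,0]],[[0,0,0],[0,0,0]],[[0,0,0],[0,0,0]],[[0,0,0],[0,0,0]]])

```text
time_s: 25.15
tool_pos: [0.5613, -0.1791, 0.0241]
tcp_rot: [0.334, 3.122, 0.0]
contact_force: [0.9, -0.3, -0.3]
width: 0.401
grasp_force: 30.0
```

servo_tool(increments=[[[0,0,0.03],[0,0,0]],[[0,0,0],[0,0,0]],[[0,0,0],[0,0,0]]])

```text
time_s: 25.45
tool_pos: [0.5608, -0.1791, 0.0184]
tcp_rot: [0.334, 3.123, 0.0]
contact_force: [0.4, 0.2, -0.9]
width: 0.399
grasp_force: 30.0
```

servo_tool(increments=[[[0,0,0],[0,0,0]],[[0,0,0],[0,0,0]],[[0,0,0],[0,0,0]],[[0,0,0],[0,0,0]],[[0,0,-0.1],[0,0,0]],[[0,0,-0.2],[0,0,0]],[[0,0,-0.2],[0,0,0]],[[0,0,-0.3],[0,0,0]],[[0,0,-0.1],[0,0,0]],[[0,0,0],[0,0,0]],[[0,0,0],[0,0,0]]], hand=0.47)

```text
time_s: 26.55
tool_pos: [0.5605, -0.1788, 0.153]
tcp_rot: [0.334, 3.124, 0.001]
contact_force: [0.6, -0.1, -0.8]
width: 0.47
grasp_force: 0.0
```

```bash
python3 - <<'E'
from h import *
p,c=shot("wrist","w13.png")
dets("wrist",None,["heat_sink"],.032)
go([.43,-.07,.14]);go([.447,.306,.14])
print(robot.state()["joints"])
E
```

```text
heat_sink 0.83 [254. 187.  40.  34.] c [ 0.5587 -0.1802] size [39. 38.] ang 77.8
heat_sink 0.75 [ 93.  80. 141. 119.] c [ 0.4239 -0.314 ] size [ 67. 127.] ang 17.9
t 26.7 pos [ 0.56  -0.179  0.152] yaw_y 77.79 tilt 0.1 w 0.473
units [1.    0.527 0.081]
t 26.7 pos [ 0.56  -0.179  0.152] yaw_y 77.79 tilt 0.1 w 0.473
units [1.42  3.001 0.081]
[-0.43477728  0.44959247  0.83198345  1.89231301 -0.39789509  0.97519093
  1.93481037]
```

servo_tool(increments=[[[0.2,0.105,0],[0,0,0]],[[0.2,0.105,0],[0,0,0]],[[0.2,0.105,0],[0,0,0]],[[0.2,0.105,0],[0,0,0]],[[0.2,0.105,0],[0,0,0]],[[0.047,0.275,0],[0,0,0]],[[0.047,0.275,0],[0,0,0]],[[0.047,0.275,0],[0,0,0]],[[0.047,0.275,0],[0,0,0]],[[0.047,0.275,0],[0,0,0]],[[0.047,0.275,0],[0,0,0]],[[0.047,0.275,0],[0,0,0]]], hand=0.7)

```text
time_s: 27.9
tool_pos: [0.443, 0.2236, 0.1523]
tcp_rot: [-0.334, -3.123, 0.001]
contact_force: [1.5, -0.7, 0.0]
width: 0.698
grasp_force: 0.0
```

servo_tool(increments=[[[0.047,0.275,0],[0,0,0]],[[0.047,0.275,0],[0,0,0]],[[0,0,0],[0,0,-0.7]],[[0,0,0],[0,0,-0.7]],[[0,0,0],[0,0,-0.7]],[[0,0,0],[0,0,0]],[[0,0,0],[0,0,0]],[[0,0,0],[0,0,0]]])

```text
time_s: 28.7
tool_pos: [0.4471, 0.3055, 0.1527]
tcp_rot: [0.122, -3.139, 0.001]
contact_force: [-0.1, -0.0, -0.8]
width: 0.701
grasp_force: 0.0
```

```bash
python3 - <<'E'
from h import *
p,c=shot("wrist","w14.png")
go([.448,.309,.0065])
dets("wrist",None,["terminal_block"],.012)
dets("wrist",None,["terminal_block"],.006)
E
```

```text
t 28.75 pos [0.4471 0.3056 0.1528] yaw_y 94.47 tilt 0.02 w 0.702
units [-0.008  0.022  0.975]
terminal_block 0.65 [259. 182.  34.   8.] c [0.4491 0.3103] size [12. 38.] ang 4.5
terminal_block 0.67 [258. 184.  37.  11.] c [0.4507 0.3106] size [12. 39.] ang 4.5
```

View pics/w14.png

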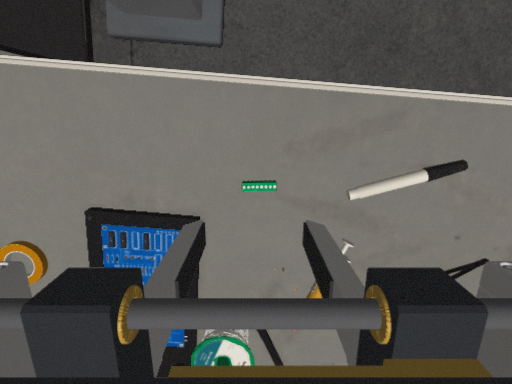

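The terminal block lies at (259,186), aligned with the grip axis, and the fingers are clear of the microscope board.

servo_tool(increments=[[[-0.015,0.03,0.2],[0,0,0]],[[0,0,0.2],[0,0,0]],[[0,0,0.2],[0,0,0]],[[0,0,0.2],[0,0,0]],[[0,0,0.16],[0,0,0]],[[0,0,0],[0,0,0]],[[0,0,0],[0,0,0]],[[0,0,0],[0,0,0]]], hand=0.6)

```text
time_s: 29.75
tool_pos: [0.4497, 0.3109, 0.0103]
tcp_rot: [-0.126, 3.138, 0.002]
contact_force: [-0.0, 0.4, -0.3]
width: 0.598
grasp_force: 0.0
```

servo_tool(increments=[[[0,0,0.025],[0,0,0]],[[0,0,0],[0,0,0]],[[0,0,0],[0,0,0]]])

```text
time_s: 30.05
tool_pos: [0.4491, 0.3106, 0.0056]
tcp_rot: [-0.126, 3.139, 0.001]
contact_force: [-0.5, 0.3, -0.5]
width: 0.6
grasp_force: 0.0
```

servo_tool(increments=[[[0,0,0],[0,0,0]],[[0,0,0],[0,0,0]],[[0,0,0],[0,0,0]],[[0,0,0],[0,0,0]],[[0,0,0],[0,0,0]],[[0,0,-0.2],[0,0,0]],[[0,0,-0.3],[0,0,0]],[[0,0,-0.3],[0,0,0]],[[0,0,-0.1],[0,0,0.6]],[[0,0,0],[0,0,0.6]],[[0,0,0],[0,0,0]],[[0,0,0],[0,0,0]]], hand=0)

```text
time_s: 31.25
tool_pos: [0.4487, 0.3103, 0.1398]
tcp_rot: [-0.133, -3.138, 0.001]
contact_force: [-1.0, -0.3, 0.7]
width: 0.415
grasp_force: 30.0
```

```bash
python3 - <<'E'
from h import *
go([.4187,-.1785,.14])
E
```

```text
t 31.25 pos [0.4487 0.3103 0.1398] yaw_y 85.15 tilt 0.04 w 0.415
units [-7.600e-02 -3.264e+00  1.000e-03]
```

servo_tool(increments=[[[-0.007,-0.297,0],[0,0,0]],[[-0.007,-0.297,0],[0,0,0]],[[-0.007,-0.297,0],[0,0,0]],[[-0.007,-0.297,0],[0,0,0]],[[-0.007,-0.297,0],[0,0,0]],[[-0.007,-0.297,0],[0,0,0]],[[-0.007,-0.297,0],[0,0,0]],[[-0.007,-0.297,0],[0,0,0]],[[-0.007,-0.297,0],[0,0,0]],[[-0.007,-0.297,0],[0,0,0]],[[-0.007,-0.297,0],[0,0,0]],[[0,0,0],[0,0,0]]])

```text
time_s: 32.45
tool_pos: [0.4163, -0.1845, 0.1402]
tcp_rot: [-0.146, -3.138, 0.003]
contact_force: [-0.2, 0.1, -0.2]
width: 0.416
grasp_force: 30.0
```

```bash
python3 - <<'E'
from h import *
robot.grab_frame("wrist");robot.grab_frame("wrist")
p,c=shot("wrist","w15.png")
go([.4187,-.1785,.0168])
dets("wrist",None,["tray_terminal"],.015)
E
```

```text
t 32.6 pos [ 0.4174 -0.1787  0.1398] yaw_y 85.02 tilt 0.07 w 0.42
units [-0.01   0.002  0.82 ]
tray_terminal 0.55 [286. 187. 127.  63.] c [ 0.4212 -0.1478] size [131.  68.] ang 84.5
```

View pics/w15.png

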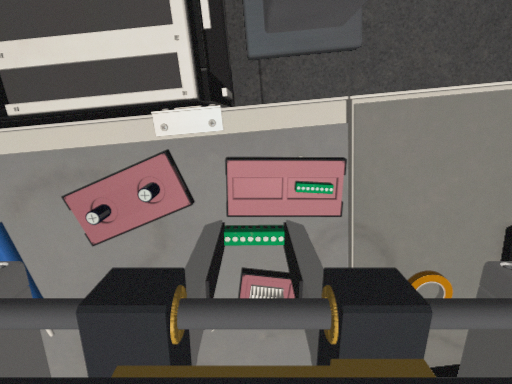

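The terminal block is held level at (255,237), above its cut-out at (258,188). Lowering now.

servo_tool(increments=[[[-0.01,0,0.2],[0,0,0]],[[0,0,0.2],[0,0,0]],[[0,0,0.2],[0,0,0]],[[0,0,0.2],[0,0,0]],[[0,0,0],[0,0,0]],[[0,0,0],[0,0,0]],[[0,0,0],[0,0,0]],[[0,0,0],[0,0,0]]])

```text
time_s: 33.5
tool_pos: [0.4203, -0.1786, 0.0215]
tcp_rot: [0.136, 3.136, 0.0]
contact_force: [0.4, -0.9, 0.1]
width: 0.416
grasp_force: 30.0
```

servo_tool(increments=[[[0,0,0.02],[0,0,0]],[[0,0,0],[0,0,0]],[[0,0,0],[0,0,0]]])

```text
time_s: 33.8
tool_pos: [0.4194, -0.1788, 0.0174]
tcp_rot: [0.137, 3.138, 0.0]
contact_force: [-0.3, -0.1, 0.3]
width: 0.414
grasp_force: 30.0
```

servo_tool(increments=[[[0,0,0],[0,0,0]],[[0,0,0],[0,0,0]],[[0,0,0],[0,0,0]],[[0,0,0],[0,0,0]],[[0,0,-0.1],[0,0,0]],[[0,0,-0.2],[0,0,0]],[[0,0,-0.2],[0,0,0]],[[0,0,-0.3],[0,0,0]],[[0,0,-0.3],[0,0,0]],[[0,0,0],[0,0,0]],[[0,0,0],[0,0,0]]], hand=0.5)

```text
time_s: 34.9
tool_pos: [0.42, -0.1781, 0.1828]
tcp_rot: [0.135, 3.136, 0.003]
contact_force: [-0.2, 1.2, -0.8]
width: 0.501
grasp_force: 0.0
```

```bash
python3 - <<'E'
from h import *
pose()
dets("wrist","w16.png",["terminal_block"],.022,.2)
cv2.imwrite("pics/w16c.png",cv2.resize(cv2.imread("pics/w16.png"),(800,600)))
p,c=shot("scene","s16.png")
for n,X in (("hs",[.5602,-.1784,.02]),("tb",[.4189,-.1772,.02])): print(n,proj(c,X))
E
```

```text
t 34.9 pos [ 0.42   -0.1781  0.1828] yaw_y 85.08 tilt 0.17 w 0.501
terminal_block 0.69 [252. 178.  32.   9.] c [ 0.4196 -0.1797] size [39. 11.] ang 85.1
hs [299.96904908 229.09335263]
tb [259.61741443 258.44820586]
```

View pics/w16c.png

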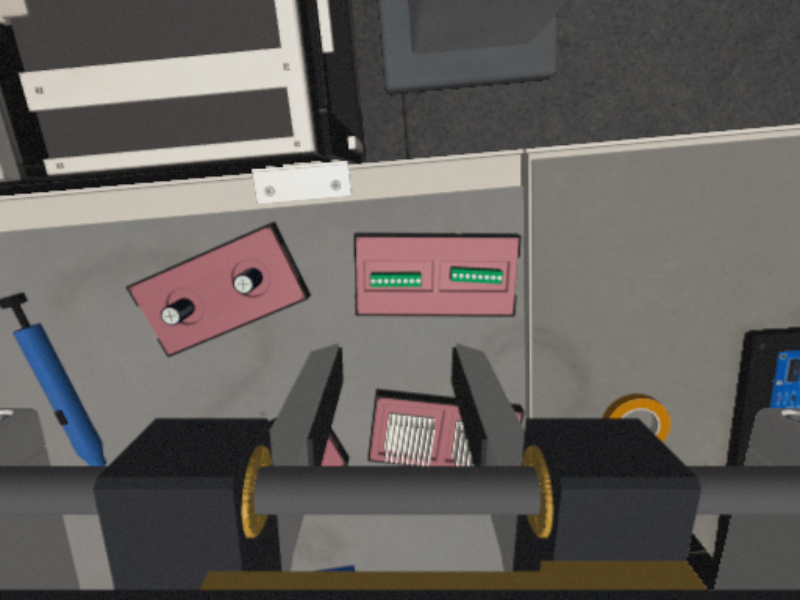

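The terminal block at (396,280) and the heat sink at (410,438) lie in their cut-outs. The small cap at (177,312) stands upright, and the tape is undisturbed at (640,415). The gripper is clear of everything, so I'm handing in.

```bash
python3 -c "
from bench import robot
print(robot.finish_job())"
```

```text
the job is handed in; nothing more can be done
None
```

The job is handed in: all four parts were released in the empty cut-outs of their own trays, with the last measured centres about 3 mm or less from the cut-out centres; the arm stayed clear of the tape and microscope, and the hand-in returned no verdict.

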